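# Ready the pots for the shellfish boil

### The job

Get the three pots ready for the shellfish boil: stand the perforated steamer plate on its feet on the floor of the large pot, then close every pot with the lid of its own size, knob up and properly seated on the rim all round. Leave the pots where they stand and do not disturb the knife, the shell or the mug.

Things in the scene. Friction and masses are not known exactly. Their poses are not given: they have to be found in the camera images.
- large_pot: The large round open steel pot, upright and loose on the table, 0.75 kg; 138 mm outside, 132 mm inside diameter, 90 mm high, wall 3 mm, floor 4 mm. Two small dark wire ears just below the rim reach to 84 mm from the axis along its +y and -y. Origin: centre of the underside; z up the axis.
- large_lid: Large pot's steel lid, 0.25 kg. Disc 148 mm wide, 10 to 14 mm above the origin; under it a tapered skirt 10 mm deep, 112 mm wide at the bottom, 122 at the disc, goes inside the pot's mouth till the disc rests on the rim (origin then 80 mm above the pot's underside). Black knob on the axis: upright cylinder, 24 mm wide, 14 to 44 mm above the origin. Origin: centre of the skirt's underside; z up.
- medium_pot: The medium round open steel pot, upright and loose on the table, 0.75 kg; 110 mm outside, 104 mm inside diameter, 78 mm high, wall 3 mm, floor 4 mm. Two small dark wire ears just below the rim reach to 70 mm from the axis along its +y and -y. Origin: centre of the underside; z up the axis.
- medium_lid: Medium pot's steel lid, 0.18 kg. Disc 120 mm wide, 10 to 14 mm above the origin; under it a tapered skirt 10 mm deep, 84 mm wide at the bottom, 94 at the disc, goes inside the pot's mouth till the disc rests on the rim (origin then 68 mm above the pot's underside). Black knob on the axis: upright cylinder, 24 mm wide, 14 to 44 mm above the origin. Origin: centre of the skirt's underside; z up.
- small_pot: The small round open steel pot, upright and loose on the table, 0.75 kg; 86 mm outside, 80 mm inside diameter, 66 mm high, wall 3 mm, floor 4 mm. Two small dark wire ears just below the rim reach to 58 mm from the axis along its +y and -y. Origin: centre of the underside; z up the axis.
- small_lid: Small pot's steel lid, 0.12 kg. Disc 96 mm wide, 10 to 14 mm above the origin; under it a tapered skirt 10 mm deep, 60 mm wide at the bottom, 70 at the disc, goes inside the pot's mouth till the disc rests on the rim (origin then 56 mm above the pot's underside). Black knob on the axis: upright cylinder, 24 mm wide, 14 to 44 mm above the origin. Origin: centre of the skirt's underside; z up.
- steamer_plate: Steamer plate for the large pot: perforated aluminium disc, 112 mm wide, 24 to 28 mm above the origin, on three 24 mm feet 44 mm from the axis; lifting post on the axis: upright cylinder 24 mm wide, 28 to 60 mm above the origin; 0.15 kg. On the pot's floor its origin is 4 mm above the pot's underside, and the large lid fits over it. Origin: centre of the feet's underside; z up.
- oyster_knife: Bystander: oyster knife with a wooden handle, 165 mm long, lying on the cutting board beyond the work (board 200 x 360 mm, 18 mm thick). Origin: underside, at the joint of handle and blade; blade along +x.
- oyster_shell: Bystander: empty grey oyster shell, about 90 x 72 mm, 21 mm high, lying on the table. Origin: underside, under its highest point.
- mug: Bystander: blue ceramic mug, 76 mm in diameter, 85 mm high, standing on the table, handle along its +y. Origin: centre of the underside.
There are look-alikes about, which are no part of the job. What is shaped like the steamer_plate but orange or pink is not meant.

How it is judged:
At the end, for the whole second after the job is handed in: Steamer plate level on the large pot's floor (within 13 mm of its axis); each lid level, knob up, on the pot of its own size with the skirt inside (within 9 mm of the axis, 4 mm in height); pots upright, within 40 mm of their start; all at rest (horizontal distance between large_lid and large_pot below 0.009 m and z of large_lid in the frame of large_pot between 0.076 and 0.083 m and angle between each of large_lid, medium_lid, small_lid, steamer_plate's own z axis and vertical below 0.06 rad and angle between each of large_pot, medium_pot, small_pot's own z axis and vertical below 0.05 rad and distance of each of large_pot, medium_pot, small_pot from where it was at the start of the episode below 0.04 m and linear speed of each of large_lid, medium_lid, small_lid, steamer_plate below 0.02 m/s and horizontal distance between medium_lid and medium_pot below 0.009 m and z of medium_lid in the frame of medium_pot between 0.064 and 0.071 m and horizontal distance between small_lid and small_pot below 0.009 m and z of small_lid in the frame of small_pot between 0.052 and 0.059 m and horizontal distance between steamer_plate and large_pot below 0.013 m and z of steamer_plate in the frame of large_pot between 0 and 0.009 m); the robot touches nothing.
It fails at once if the oyster knife is shifted by more than 30 mm (distance of oyster_knife from where it was at the start of the episode above 0.03 m).
It fails at once if the oyster shell is shifted by more than 30 mm (distance of oyster_shell from where it was at the start of the episode above 0.03 m).
It fails at once if the mug is shifted by more than 30 mm (distance of mug from where it was at the start of the episode above 0.03 m).
It fails at once if a pot is knocked over (angle between any of large_pot, medium_pot, small_pot's own z axis and vertical above 0.6 rad).
It also fails if it takes over 112 s, if anything falls off the work surface, if the arm or the gripper's body presses on something with over 40 N, if the wrist force passes 120 N, or if a joint passes its speed limit or range.

### The arm

A 7-joint arm with a two-finger parallel gripper is mounted at the origin on the work surface. World frame = base frame: x ahead of the robot, y to its left, z up, the work surface at z = 0. Lengths are in m, angles in rad, forces in N, time in s.
With the tool pointing down it reaches from about 0.35 to 0.9 m from the base axis. Payload 8.1 kg.
Tool frame: the origin (TCP) lies at the very end of the fingers, on their centre line; the grasp point (between the pads) lies 19 mm behind it (arm.tcp_to_grasp is the z of the grasp point in the tool frame, in m); z points along the fingers, y is the line along which they close (so a half turn about z gives the same grasp; the last joint's range is limited). The gripper opens to 92 mm and grips with 3 to 60 N. Pads are 19 mm wide; open, the fingers measure 130 mm over their backs; the gripper's body (75 mm by 190 mm) begins 47 mm behind the grasp point.
Start: joints at [1.013, 0.434, 0.025, 1.573, -0.012, 1.134, -0.075], TCP at [0.275, -0.561, 0.227] pointing down, gripper open.
Joint ranges: [-2.62, 2.62], [-0.44, 2.09], [-1.27, 1.32], [0.08, 2.57], [-1.32, 4.46], [0.12, 2], [-2.74, 2.74]. Speed limits (rad/s): [2.22, 2.22, 3.01, 3.01, 3.14, 3.14, 3.14].

### API

Orientations are given as a rotation vector (axis times angle).
In Python, from cell import readout, vision, sign_off, arm gives the robot as it stands. The module is installed in compiled form; this text tells all that it offers.
- The arm moves only by the shell command python3 -m creep 'ROWS' [FORCE]. ROWS is JSON, a list of rows, each a list of 5 numbers: the shift along the tool's x, y, z in units of 4 cm (1.0 is 4 cm), then the turn about the tool's z in units of 4 degrees (1.0 is 4 degrees), then the opening, from 0 (shut) to 1 (fully open). A call has 1 to 12 rows; each row shifts and turns the commanded pose from where the row before left it, along the tool's axes as they then stand; what a row does not reach is not made up. A row lasts 1/8 s, in which the tool goes at most 62.5 mm and 10.7 degrees, less where a joint would pass 70% of its speed; a pose out of reach is approached as far as the arm can. A call with a number of a shift or a turn outside -1 to 1 is refused whole. A call with a gripper value outside its range is refused whole. The fingers move at their own pace and stop on an object; FORCE is the grip in N (left out, the last holds). Time passes only in rows, so rows that do not move let the fingers close. It gives the time, the measured TCP pose, the force, the opening and the grip force at its end, in the units of the state.
- readout.observe(): the state, without advancing time (a new reading comes with each control period).
- vision.get_image(name): name is "side" or "top" or "wrist"; returns a dict with "pixels" (480x640x3 uint8, blue, green, red), "z_map" (480x640 float32, m along the optical axis (not along the pixel's ray), 0 where there is no reading), "camera_matrix" (3x3 intrinsics, pixels), "position" and "rotation" of the camera in the world. Camera axes: x right, y up, looking along -z (the intrinsics and any distortion apply to the point x, -y, -z); pixel columns grow to the right and rows downward; lengths in m; the calibration is good to about 2 mm. A picture is of the moment at which its call begins.
- sign_off(): hands the job in; it is judged then, once.
The state is a dict: "clock": time; "joints": joint angles; "dq": joint speeds; "joint_efforts": joint torques, N m; "position": TCP position; "ee_rot": TCP orientation; "force": force on the tool from outside, world axes, zero at the start; "ft_torque": the same for the moment, N m; "width": opening from 0.0 (shut) to 1.0 (fully open); "gripper_force": force on a finger pad.
Only numpy, scipy, OpenCV 4.12 (cv2) and the standard library are available. Lean on these libraries where they do the work, as an engineer would, in place of code of your own. Each camera call takes 0.05 s, during which the arm holds its last target. There are 200 camera calls.

## Working session

There is one attempt and no reset: what is moved stays moved. The work goes in short steps, Python scripts to look and compute and a shell command to move; the robot and the scene stay as the last step left them, time stands still between calls to the robot, and variables do not carry over. Pictures are saved under pics/ and viewed, at most 14 in all, crops included, and the job is handed in when it is done.

```bash
mkdir -p pics; cat > h.py <<'E'
import numpy as np, cv2
from cell import readout, vision
def grab(n,save=None):
    d=vision.get_image(n)
    if save: cv2.imwrite(f'pics/{save}.png',d['pixels'])
    K=np.array(d['camera_matrix']);z=d['z_map'];v,u=np.mgrid[:480,:640]
    c=np.stack([(u-K[0,2])/K[0,0]*z,-(v-K[1,2])/K[1,1]*z,-z],-1)
    R=np.array(d['rotation'])
    if R.shape!=(3,3): from scipy.spatial.transform import Rotation as Q; R=Q.from_rotvec(R).as_matrix()
    P=c@R.T+np.array(d['position']); P[z==0]=np.nan
    return d['pixels'],P,d
E
python3 - <<'E'
from h import *
for n in('top','side'):
    i,P,d=grab(n,n+'0'); np.save(n+'0.npy',P); print(n,d['position'],d['rotation'],d['camera_matrix'],[k for k in d])
print(readout.observe())
E
```

```text
top [0.41381773 0.09152855 1.61765792] [ 0.05157275 -0.07366403 -1.59917213] [[523.6364721    0.         318.52528938]
 [  0.         523.6364721  242.04065446]
 [  0.           0.           1.        ]] ['pixels', 'z_map', 'camera_matrix', 'position', 'rotation']
side [-0.03347049  1.26928369  1.04765603] [ 0.29582617 -1.20172591 -2.45713224] [[490.58482579   0.         321.08531019]
 [  0.         490.58482579 237.94598536]
 [  0.           0.           1.        ]] ['pixels', 'z_map', 'camera_matrix', 'position', 'rotation']
{'clock': 0.1, 'joints': array([ 1.0134116 ,  0.43515886,  0.02495964,  1.57400852, -0.01161705,
        1.13400724, -0.07509159]), 'dq': array([-0.00016848, -0.00218096,  0.00026008, -0.00152416,  0.00173786,
        0.00141045, -0.00062252]), 'joint_efforts': array([ 3.69650268e-03, -6.69121456e+01,  9.88584012e-01, -3.15143716e+01,
       -6.03622897e-02,  3.74497636e-02,  8.09208154e-05]), 'position': array([ 0.2743029 , -0.56107151,  0.2260189 ]), 'ee_rot': array([-3.05940409e+00, -7.07839518e-01,  6.74567429e-04]), 'force': array([0.73628253, 0.4401306 , 0.63164647]), 'ft_torque': array([-0.05747812,  0.01444669, -0.000728  ]), 'gripper_force': 0.0, 'width': 1.0007689129751736}
```

View pics/top0.png

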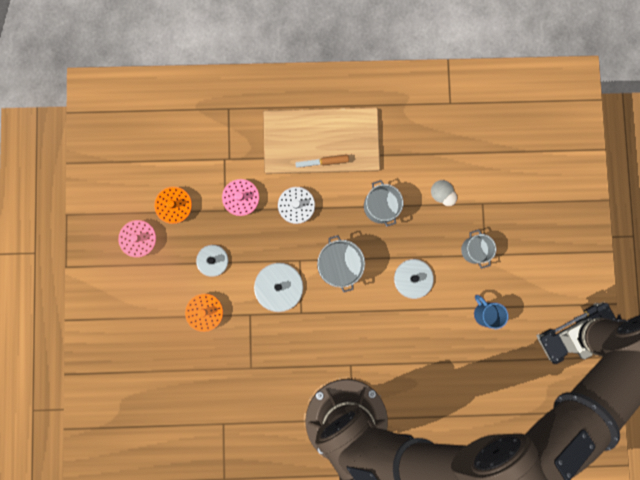

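View pics/side0.png

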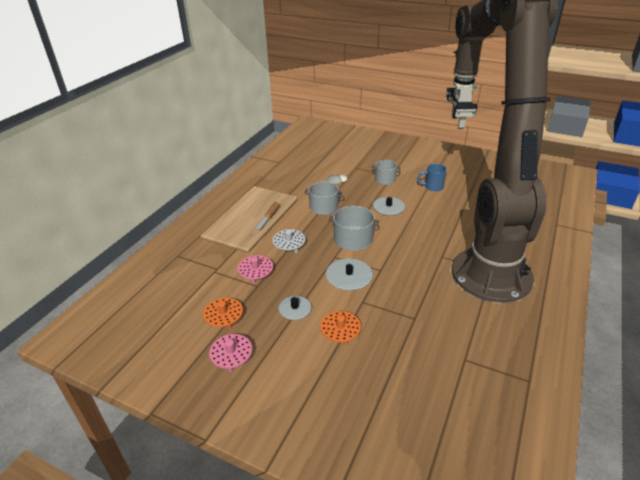

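Top view: white plate at (297,205), pots at (342,263) L, (384,203) M, (480,248) S, and lids at (278,287) L, (414,278) M, (212,260) S. The plate and all lids are upright.

```bash
cat >> h.py <<'E'
from scipy.optimize import least_squares
def circ(xy,r=None):
    if len(xy)<3: return None
    c0=np.r_[(xy.min(0)+xy.max(0))/2,r or .05]
    f=(lambda c:np.hypot(*(xy-c[:2]).T)-c[2]) if r is None else (lambda c:np.hypot(*(xy-c[:2]).T)-r)
    return least_squares(f,c0,loss='soft_l1',f_scale=.002).x
def around(P,px,rad):
    v,u=np.mgrid[:480,:640]; q=P[np.hypot(u-px[0],v-px[1])<rad]; return q[~np.isnan(q[:,0])]
E
python3 - <<'E'
from h import *
P=np.load('top0.npy')
for n,px,rad,h in [('LP',(342,263),28,.09),('MP',(384,203),25,.078),('SP',(480,248),22,.066),('PL',(297,205),22,.06),('LL',(278,287),28,.044),('ML',(414,278),24,.044),('SL',(212,260),20,.044)]:
    q=around(P,px,rad)
    t=q[abs(q[:,2]-h)<.008]
    print(n,'N',len(t),'medz',np.median(t[:,2]).round(4),'bbox c',((t.min(0)+t.max(0))/2)[:2].round(4),'ext',np.ptp(t,0)[:2].round(3),'mean',t.mean(0).round(4),'fit',circ(t[:,:2]).round(4))
    if 'L' in n and n!='LP':
        l=.026 if n=='PL' else .013
        w=q[abs(q[:,2]-l)<.007];print('   disc',len(w),w.mean(0).round(4),((w.min(0)+w.max(0))/2).round(4),np.ptp(w,0).round(3), np.linalg.lstsq(np.c_[w[:,:2],np.ones(len(w))],w[:,2],rcond=None)[0].round(3))
for px in [(490,313),(443,190)]: 
    q=around(P,px,14); t=q[q[:,2]>.015]; print(px,t.mean(0).round(3),t.max(0).round(3))
E
```

```text
LP N 164 medz 0.09 bbox c [0.4754 0.0046] ext [0.147 0.135] mean [ 0.4698 -0.0005  0.0898] fit [0.4702 0.0056 0.067 ]
MP N 159 medz 0.0768 bbox c [ 0.6506 -0.1304] ext [0.128 0.109] mean [ 0.6529 -0.1292  0.0767] fit [ 0.6482 -0.1298  0.0535]
SP N 139 medz 0.065 bbox c [ 0.5059 -0.416 ] ext [0.108 0.087] mean [ 0.502  -0.4182  0.0651] fit [ 0.503  -0.4152  0.0414]
PL N 47 medz 0.0598 bbox c [0.6554 0.1335] ext [0.022 0.021] mean [0.6551 0.1341 0.0596] fit [0.6552 0.1341 0.008 ]
   disc 872 [0.6546 0.1339 0.0279] [0.6545 0.1332 0.026 ] [0.109 0.111 0.014] [ 0.003 -0.001  0.026]
LL N 50 medz 0.0434 bbox c [0.4059 0.1944] ext [0.021 0.021] mean [0.4057 0.1943 0.0437] fit [0.4058 0.1941 0.0083]
   disc 1683 [0.4061 0.195  0.0138] [0.4061 0.1953 0.013 ] [0.162 0.165 0.014] [ 0.002 -0.003  0.014]
ML N 47 medz 0.0449 bbox c [ 0.4204 -0.2206] ext [0.021 0.023] mean [ 0.4192 -0.2194  0.0442] fit [ 0.4196 -0.2191  0.0082]
   disc 1075 [ 0.4198 -0.2197  0.0138] [ 0.4223 -0.2247  0.013 ] [0.141 0.14  0.014] [-0.     0.003  0.015]
SL N 51 medz 0.0439 bbox c [0.4927 0.3952] ext [0.021 0.025] mean [0.4929 0.395  0.0439] fit [0.4928 0.3951 0.0083]
   disc 690 [0.4937 0.3951 0.0135] [0.4977 0.3967 0.013 ] [0.114 0.114 0.014] [ 0.008 -0.002  0.01 ]
(490, 313) [ 0.312 -0.433  0.056] [ 0.349 -0.4    0.095]
(443, 190) [ 0.685 -0.323  0.019] [ 0.717 -0.292  0.03 ]
```

```bash
python3 -m creep '[[0,0,0,1,1],[0,0,0,1,1],[0,0,0,1,1],[0,0,0,1,1],[0,0,0,1,1],[0,0,0,1,1],[0,0,0,0.5,1],[0.5,-1,0,0,1],[0.5,-1,0,0,1],[0.5,-1,0,0,1],[0.5,-1,0,0,1],[0.5,-1,0,0,1]]' 40; python3 -m creep '[[0.6,-1,0,0,1],[0.6,-1,0,0,1],[0.6,-1,0,0,1],[0.6,-1,0,0,1],[0.6,-1,0,0,1],[0.6,-1,0,0,1],[0.6,-1,0,0,1],[0.6,-1,0,0,1],[0.6,-1,0,0,1],[0.6,-1,0,0,1],[0.5,-1,0,0,0.7],[0.5,-1,0,0,0.7]]'
```

```text
clock: 1.6
position: [0.3748, -0.36, 0.2267]
ee_rot: [3.142, 0.002, 0.0]
force: [0.5, 0.2, 0.8]
width: 1.005
gripper_force: 0.0
clock: 3.1
position: [0.6544, 0.12, 0.2264]
ee_rot: [3.141, 0.002, -0.001]
force: [1.1, 0.3, 0.5]
width: 0.832
gripper_force: 0.0
```

```bash
python3 -m creep '[[0.02,-0.35,0,0,0.7],[0,0,1,0,0.7],[0,0,1,0,0.7],[0,0,1,0,0.7],[0,0,0.8,0,0.7],[0,0,0.5,0,0.7],[0,0,0.44,0,0.7],[0,0,0,0,0.7]]' 30; python3 -c "
from h import *
grab('wrist','w1')"
```

```text
clock: 4.1
position: [0.6541, 0.1325, 0.0362]
ee_rot: [3.141, 0.001, -0.002]
force: [-0.2, 0.5, 0.2]
width: 0.7
gripper_force: 0.0
```

View pics/w1.png

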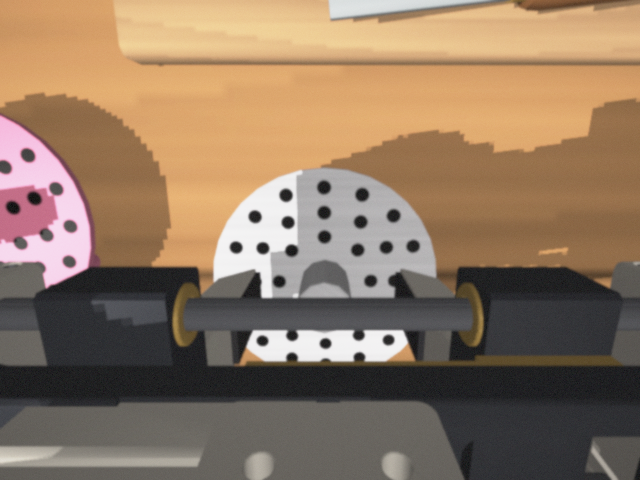

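The post at (325,285) is centred between the fingers, so I grip, lift and carry it to the large pot.

```bash
python3 -m creep '[[0,0,0,0,0],[0,0,0,0,0],[0,0,0,0,0],[0,0,0,0,0],[0,0,-0.3,0,0],[0,0,-1,0,0],[0,0,-1,0,0],[0,0,-1,0,0],[0,0,-1,0,0],[-0.8,0.5,0,0,0],[-1,0.8,0,0,0],[-1,0.8,0,0,0]]' 30;  python3 -m creep '[[-1,0.6,0,0,0],[-0.8,0.4,0,0,0],[0,0.1,0,0,0],[0,0,0,0,0]]'; python3 - <<'E'
from h import *
i,P,d=grab('wrist','w2')
i,P,d=grab('top','t2')
print(readout.observe()['position'])
for px in [(342,263)]:
    q=around(P,px,34);t=q[abs(q[:,2]-.09)<.006];print(len(t),circ(t[:,:2]).round(4))
E
```

```text
clock: 5.65
position: [0.5414, 0.0479, 0.2098]
ee_rot: [3.141, 0.002, 0.001]
force: [0.8, -1.6, -1.8]
width: 0.256
gripper_force: 30.0
clock: 6.15
position: [0.4716, 0.0047, 0.2099]
ee_rot: [-3.141, -0.001, -0.003]
force: [0.2, 0.5, -1.6]
width: 0.253
gripper_force: 30.0
[0.47182056 0.00536279 0.2094446 ]
23 [0.4703 0.0054 0.0673]
```

View pics/w2.png

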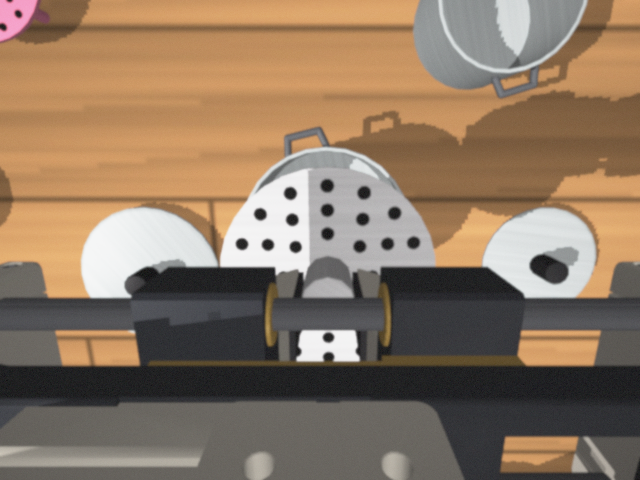

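Plate held level over the large pot (its rim is visible around (320,155)), so I lower it in.

```bash
python3 -m creep '[[-0.06,0,1,0,0],[0,0,1,0,0],[0,0,1,0,0],[0,0,0.6,0,0],[0,0,0.4,0,0],[0,0,0.2,0,0],[0,0,0,0,0]]'
```

```text
clock: 7.12
position: [0.4702, 0.0055, 0.0414]
ee_rot: [-3.141, -0.003, -0.003]
force: [0.7, -0.1, 1.5]
width: 0.251
gripper_force: 30.0
```

```bash
python3 -m creep '[[0,0,0.04,0,0],[0,0,0,0,0.45],[0,0,0,0,0.45],[0,0,-0.3,0,0.45],[0,0,-1,0,0.45],[0,0,-1,0,0.45],[0,0,-1,0,0.45],[0,0,-0.5,0,0.45],[0,-1,0,0,0.6],[0,-1,0,0,0.6],[-0.5,-1,0,0,0.6],[-0.5,-1,0,0,0.6]]';python3 -m creep '[[-0.6,-0.72,0,0,0.6],[0,0,0,0,0.6]]'; python3 - <<'E'
from h import *
i,P,d=grab('top','t3'); s=readout.observe(); print(s['position'])
q=around(P,(342,263),34)
for h,w in((.09,.006),(.064,.006),(.032,.006)):
    t=q[abs(q[:,2]-h)<w]
    if len(t): print(h,len(t),circ(t[:,:2]).round(4),((t.min(0)+t.max(0))/2).round(4),t.mean(0).round(4))
E
```

```text
clock: 8.62
position: [0.4277, 0.166, 0.1922]
ee_rot: [-3.141, -0.001, -0.001]
force: [-0.6, -0.0, -1.1]
width: 0.602
gripper_force: 0.0
clock: 8.88
position: [0.4024, 0.1959, 0.1923]
ee_rot: [-3.141, -0.01, 0.0]
force: [-0.1, -0.6, 0.7]
width: 0.599
gripper_force: 0.0
[0.4036211  0.19432814 0.1921585 ]
0.09 153 [0.47   0.0055 0.067 ] [0.468  0.0046 0.09  ] [ 0.4683 -0.0011  0.0897]
0.064 77 [ 0.4991 -0.017   0.0395] [0.4717 0.0072 0.0639] [ 0.481  -0.0039  0.0639]
0.032 944 [0.4708 0.0048 0.0409] [0.4727 0.0071 0.032 ] [0.4703 0.0047 0.0323]
```

The plate sits level on the floor, centred, and the pot has not moved. Large lid next.

```bash
python3 -m creep '[[0.06,0,1,0,0.6],[0,0,1,0,0.6],[0,0,1,0,0.6],[0,0,0.7,0,0.6],[0,0,0.4,0,0.6],[0,0,0.22,0,0.6],[0,0,0,0,0.6],[0,0,0,0,0],[0,0,0,0,0],[0,0,0,0,0],[0,0,0,0,0]]' 40;  python3 -m creep '[[0,0,-0.3,0,0],[0,0,-1,0,0],[0,0,-1,0,0],[0,0,-1,0,0],[0,0,-1,0,0],[0.2,0.4,0,0,0],[0.3,0.7,0,0,0],[0.3,1,0,0,0],[0.4,1,0,0,0],[0.4,1,0,0,0],[0,0.5,0,0,0],[0,0.12,0,0,0]]'; python3 -m creep '[[0,0,0,0,0]]'
```

```text
clock: 10.3
position: [0.4069, 0.1936, 0.019]
ee_rot: [-3.141, -0.002, -0.001]
force: [-0.5, 0.2, 4.2]
width: 0.253
gripper_force: 40.0
clock: 11.8
position: [0.4703, 0.0034, 0.191]
ee_rot: [3.141, -0.002, -0.001]
force: [-0.3, 0.4, -2.7]
width: 0.251
gripper_force: 40.0
clock: 11.92
position: [0.4704, 0.0054, 0.191]
ee_rot: [-3.141, -0.002, 0.0]
force: [0.0, -0.2, -2.7]
width: 0.25
gripper_force: 40.0
```

```bash
python3 -m creep '[[0.02,0,0.8,0,0],[0,0,0.7,0,0],[0,0,0.4,0,0],[0,0,0.25,0,0],[0,0,0.1,0,0],[0,0,0,0,0]]'
```

```text
clock: 12.68
position: [0.4718, 0.0051, 0.101]
ee_rot: [-3.141, -0.002, -0.001]
force: [0.3, -0.4, -1.7]
width: 0.252
gripper_force: 40.0
```

```bash
python3 -m creep '[[0,0,0.05,0,0],[0,0,0,0,0],[0,0,0,0,0.6],[0,0,0,0,0.6],[0,0,0,0,0.6],[0,0,-0.5,0,0.6],[0,0,-1,0,0.6],[0,0,-0.6,0,0.6],[-0.2,1,0,0,0.6],[-0.2,1,0,0,0.6],[-0.2,1,0,0,0.6],[-0.2,1,0,0,0.6]]';python3 -m creep '[[-0.3,1,0,0,0.6],[-0.2,0.62,0,0,0.6],[0,0,0,0,0.6]]'; python3 - <<'E'
from h import *
i,P,d=grab('top','t4'); s=readout.observe(); print(s['position'])
def see(px,rad,hs):
    q=around(P,px,rad)
    for h in hs:
        t=q[abs(q[:,2]-h)<.006]
        if len(t)>3: print(px,h,len(t),t.mean(0).round(4),((t.min(0)+t.max(0))/2).round(4),np.ptp(t,0).round(3))
see((342,263),34,(.094,.124)); see((414,278),26,(.044,))
E
```

```text
clock: 14.18
position: [0.4394, -0.1566, 0.1829]
ee_rot: [3.141, 0.002, 0.001]
force: [1.1, 0.2, 0.4]
width: 0.601
gripper_force: 0.0
clock: 14.55
position: [0.4189, -0.2222, 0.1827]
ee_rot: [3.141, -0.005, -0.0]
force: [-0.1, 0.6, -0.7]
width: 0.596
gripper_force: 0.0
[ 0.41956818 -0.2205546   0.18271345]
(342, 263) 0.094 1807 [0.471  0.0043 0.0942] [0.4718 0.0046 0.094 ] [0.146 0.146 0.012]
(342, 263) 0.124 50 [0.4712 0.0052 0.1241] [0.4719 0.0051 0.1246] [0.02  0.021 0.011]
```

View pics/t4.png

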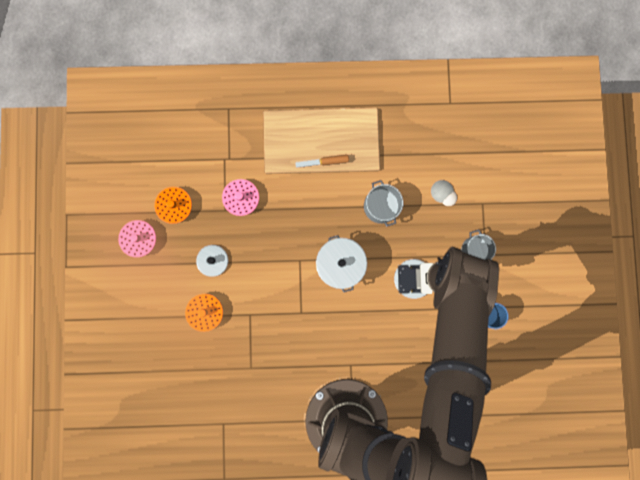

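The large lid is seated at (342,263), level at the rim height. Medium lid next.

```bash
python3 -m creep '[[0,-0.03,1,0,0.6],[0,0,1,0,0.6],[0,0,0.9,0,0.6],[0,0,0.6,0,0.6],[0,0,0.4,0,0.6],[0,0,0.19,0,0.6],[0,0,0,0,0.6],[0,0,0,0,0],[0,0,0,0,0],[0,0,0,0,0],[0,0,0,0,0]]' 40;  python3 -m creep '[[0,0,-0.3,0,0],[0,0,-1,0,0],[0,0,-1,0,0],[0,0,-1,0,0],[0,0,-0.8,0,0],[0.5,-0.2,0,0,0],[0.9,-0.35,0,0,0],[1,-0.4,0,0,0],[1,-0.4,0,0,0],[1,-0.4,0,0,0],[0.9,-0.35,0,0,0],[0.4,-0.15,0,0,0]]'; python3 -m creep '[[0,0,0,0,0]]';python3 - <<'E'
from h import *
i,P,d=grab('wrist','w5')
E
```

```text
clock: 15.98
position: [0.42, -0.2192, 0.0194]
ee_rot: [3.141, 0.001, 0.001]
force: [-0.4, -0.0, 2.8]
width: 0.25
gripper_force: 40.0
clock: 17.48
position: [0.6496, -0.1257, 0.1812]
ee_rot: [-3.14, -0.006, 0.002]
force: [0.6, 0.8, -2.3]
width: 0.251
gripper_force: 40.0
clock: 17.6
position: [0.6484, -0.1266, 0.1812]
ee_rot: [-3.14, -0.005, 0.003]
force: [-0.5, 0.2, -2.1]
width: 0.254
gripper_force: 40.0
```

View pics/w5.png

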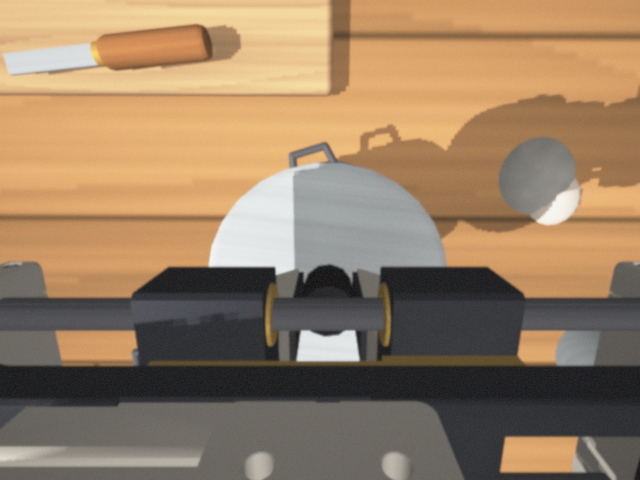

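The lid at (328,265) is level in the grip, over the medium pot.

```bash
python3 -m creep '[[0,0.08,0.8,0,0],[0,0,0.7,0,0],[0,0,0.4,0,0],[0,0,0.25,0,0],[0,0,0.15,0,0],[0,0,0,0,0]]'
```

```text
clock: 18.4
position: [0.6479, -0.132, 0.0914]
ee_rot: [3.142, 0.001, 0.001]
force: [0.0, -1.0, -2.1]
width: 0.25
gripper_force: 40.0
```

```bash
python3 -m creep '[[0,-0.03,0.1,0,0],[0,0,0.03,0,0],[0,0,0,0,0.6],[0,0,0,0,0.6],[0,0,0,0,0.6],[0,0,-0.5,0,0.6],[0,0,-1,0,0.6],[0,0,-1,0,0.6],[-0.3,-1,0,0,0.6],[-0.3,-1,0,0,0.6],[-0.3,-1,0,0,0.6],[-0.3,-1,0,0,0.6]]';python3 -m creep '[[-0.3,-1,0,0,0.6],[-0.3,-1,0,0,0.6],[-0.3,-1,0,0,0.6],[-0.3,-1,0,0,0.6],[-0.3,-1,0,0,0.6],[-0.3,-1,0,0,0.6],[-0.3,-1,0,0,0.6],[-0.3,-1,0,0,0.6],[-0.3,-1,0,0,0.6],[0,-0.15,0,0,0.6],[0,0,0,0,0.6]]'; python3 - <<'E'
from h import *
i,P,d=grab('top','t6'); s=readout.observe(); print(s['position'])
def see(px,rad,hs):
    q=around(P,px,rad)
    for h in hs:
        t=q[abs(q[:,2]-h)<.006]
        if len(t)>3: print(px,h,len(t),t.mean(0).round(4),((t.min(0)+t.max(0))/2).round(4),np.ptp(t,0).round(3))
see((384,203),34,(.082,.112)); see((212,260),26,(.044,))
q=around(P,(480,248),22);t=q[abs(q[:,2]-.066)<.004];print(circ(t[:,:2]),circ(t[:,:2],.0415))
E
```

```text
clock: 19.9
position: [0.5991, 0.0305, 0.186]
ee_rot: [-3.142, -0.001, -0.0]
force: [-0.3, 0.1, -0.0]
width: 0.599
gripper_force: 0.0
clock: 21.28
position: [0.4914, 0.3949, 0.1857]
ee_rot: [3.141, 0.002, 0.0]
force: [-0.2, -1.0, 0.3]
width: 0.6
gripper_force: 0.0
[0.49187438 0.39389141 0.18570269]
(384, 203) 0.082 1123 [ 0.6475 -0.1303  0.0823] [ 0.6481 -0.1307  0.082 ] [0.118 0.117 0.012]
(384, 203) 0.112 51 [ 0.6473 -0.1302  0.1115] [ 0.648  -0.1302  0.1121] [0.023 0.021 0.011]
[ 0.50311884 -0.41548352  0.04122052] [ 0.50306579 -0.41548867  0.0415    ]
```

Medium lid seated. Small lid next.

```bash
python3 -m creep '[[0.03,-0.02,1,0,0.6],[0,0,1,0,0.6],[0,0,0.9,0,0.6],[0,0,0.6,0,0.6],[0,0,0.4,0,0.6],[0,0,0.27,0,0.6],[0,0,0,0,0.6],[0,0,0,0,0],[0,0,0,0,0],[0,0,0,0,0],[0,0,0,0,0]]' 40;  python3 -m creep '[[0,0,-0.3,0,0],[0,0,-1,0,0],[0,0,-1,0,0],[0,0,-1,0,0],[0,0,-1,0,0],[0,0.5,0,0,0],[0,1,0,0,0],[0,1,0,0,0],[0,1,0,0,0],[0,1,0,0,0],[0,1,0,0,0],[0,1,0,0,0]]'; python3 -m creep '[[0,1,0,0,0],[0,1,0,0,0],[0,1,0,0,0],[0,1,0,0,0],[0,1,0,0,0],[0,1,0,0,0],[0.05,1,0,0,0],[0.05,1,0,0,0],[0.05,1,0,0,0],[0.05,1,0,0,0],[0.05,1,0,0,0],[0,1,0,0,0]]';python3 -m creep '[[0,1,0,0,0],[0,0.7,0,0,0],[0,0.06,0,0,0],[0,0,0,0,0]]';python3 - <<'E'
from h import *
i,P,d=grab('wrist','w7')
E
```

```text
clock: 22.7
position: [0.4926, 0.3961, 0.0195]
ee_rot: [-3.141, -0.002, -0.001]
force: [-0.4, -0.0, 2.4]
width: 0.256
gripper_force: 40.0
clock: 24.2
position: [0.4918, 0.1336, 0.1907]
ee_rot: [3.141, 0.001, -0.002]
force: [0.5, -0.7, -0.9]
width: 0.252
gripper_force: 40.0
clock: 25.7
position: [0.5019, -0.3453, 0.1905]
ee_rot: [-3.141, -0.001, 0.002]
force: [0.4, 0.9, -0.5]
width: 0.25
gripper_force: 40.0
clock: 26.2
position: [0.5026, -0.4137, 0.1905]
ee_rot: [-3.14, -0.001, 0.002]
force: [0.1, 1.5, -1.1]
width: 0.25
gripper_force: 40.0
```

View pics/w7.png

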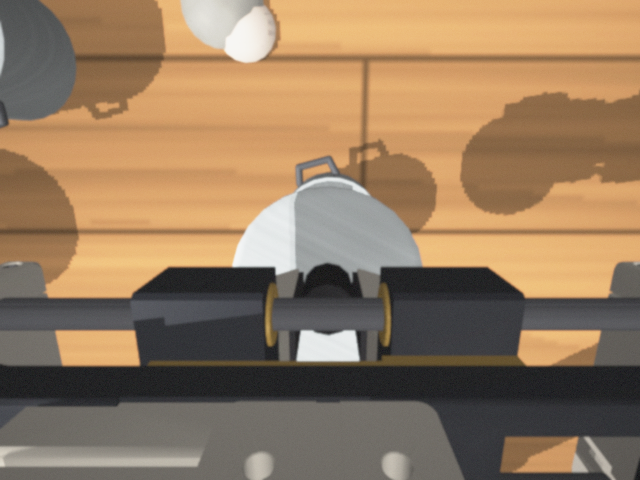

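The small lid (328,265) is level, over the small pot.

```bash
python3 -m creep '[[0,0.04,0.9,0,0],[0,0,0.8,0,0],[0,0,0.6,0,0],[0,0,0.3,0,0],[0,0,0.17,0,0],[0,0,0,0,0],[0,0,0,0,0]]'
```

```text
clock: 27.12
position: [0.5037, -0.4164, 0.0813]
ee_rot: [3.141, 0.001, 0.002]
force: [0.3, -1.2, -1.6]
width: 0.25
gripper_force: 40.0
```

```bash
python3 -m creep '[[0,0,0.12,0,0],[0,0,0.04,0,0],[0,0,0,0,0.6],[0,0,0,0,0.6],[0,0,0,0,0.6],[0,0,-0.5,0,0.6],[0,0,-1,0,0.6],[0,0,-1,0,0.6],[0,0,-1,0,0.6],[0,0,-0.5,0,0.6],[-0.7,0.7,0,0,0.6],[-0.7,0.7,0,0,0.6]]';python3 -m creep '[[-1,1,0,0,0.6],[-1,1,0,0,0.6],[-1,1,0,0,0.6],[-0.5,0.5,0,0,0.6],[0,0,0,0,0.6],[0,0,0,0,0.6]]'; python3 - <<'E'
from h import *
i,P,d=grab('top','t8'); s=readout.observe(); print(s['position'],s['force'])
def see(px,rad,hs):
    q=around(P,px,rad)
    for h in hs:
        t=q[abs(q[:,2]-h)<.006]
        if len(t)>3: print(px,h,len(t),t.mean(0).round(4),((t.min(0)+t.max(0))/2).round(4),np.ptp(t,0).round(3),np.linalg.lstsq(np.c_[t[:,:2],np.ones(len(t))],t[:,2],rcond=None)[0][:2].round(3))
see((342,263),34,(.094,.124));see((384,203),34,(.082,.112)); see((480,248),26,(.07,.1))
grab('side','s8')
E
```

```text
clock: 28.62
position: [0.447, -0.4725, 0.2342]
ee_rot: [3.141, 0.004, 0.001]
force: [-0.4, -0.7, -0.2]
width: 0.598
gripper_force: 0.0
clock: 29.38
position: [0.3085, -0.6115, 0.2337]
ee_rot: [-3.141, -0.003, -0.001]
force: [-0.2, -0.4, 0.2]
width: 0.604
gripper_force: 0.0
[ 0.30901905 -0.61111018  0.23375355] [ 0.56888713 -0.35631251 -0.50469047]
(342, 263) 0.094 1800 [0.4706 0.0045 0.0943] [0.4717 0.0046 0.094 ] [0.146 0.146 0.012] [ 0.    -0.001]
(342, 263) 0.124 49 [0.4711 0.0048 0.124 ] [0.4706 0.005  0.1237] [0.023 0.02  0.01 ] [0.092 0.024]
(384, 203) 0.082 1110 [ 0.6474 -0.1311  0.0822] [ 0.6479 -0.1311  0.082 ] [0.118 0.117 0.012] [-0.004  0.001]
(384, 203) 0.112 46 [ 0.647  -0.13    0.1121] [ 0.6471 -0.1297  0.1121] [0.024 0.02  0.011] [ 0.107 -0.048]
(480, 248) 0.07 673 [ 0.5034 -0.415   0.0704] [ 0.5038 -0.4158  0.07  ] [0.094 0.095 0.012] [0.001 0.002]
(480, 248) 0.1 47 [ 0.5034 -0.4156  0.1002] [ 0.5042 -0.4149  0.1004] [0.021 0.023 0.01 ] [-0.111  0.057]
```

View pics/t8.png

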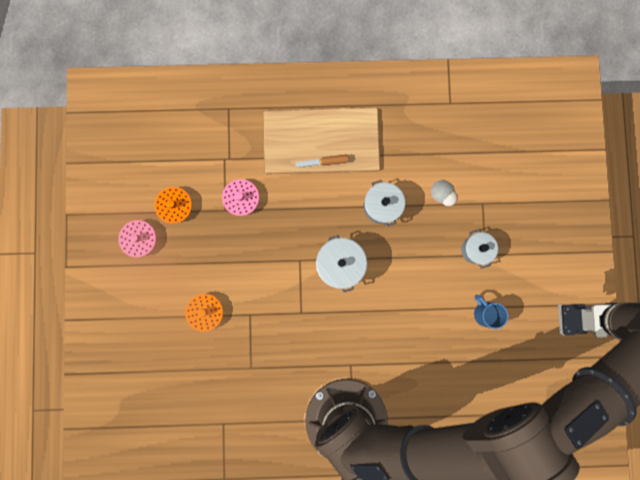

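View pics/s8.png

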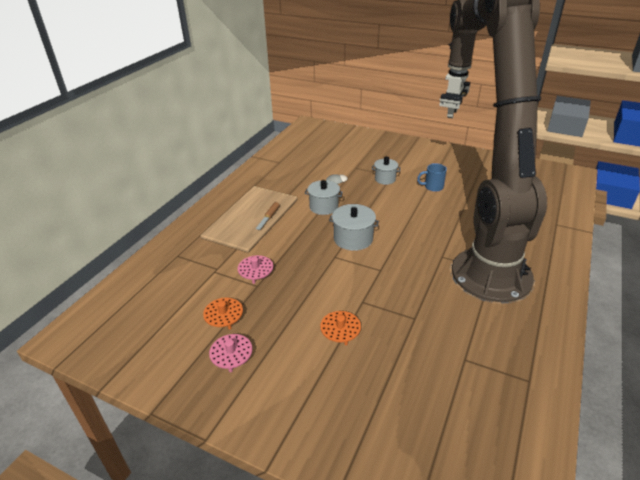

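All three lids sit level at (342,263), (385,203) and (482,248), with the knife, shell and mug in place and the arm clear.

```bash
python3 -c "
from cell import sign_off
print(sign_off())"
```

```text
the job is handed in; nothing more can be done
None
```

I've handed the job in, with no verdict returned: the steamer plate stands on the large pot's floor, and all three lids measured level, centred within about 2 mm and at rim height. The pots, knife, shell and mug appear unmoved, and it took about 30 s of the 112 s.

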